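# Pack the field case for the mast trip

### The arm

A 6-joint arm with a two-finger parallel gripper is mounted at the origin on the work surface. World frame = base frame: x ahead of the robot, y to its left, z up, the work surface at z = 0. Lengths are in mm, angles in degrees, forces in N, time in s.
With the tool pointing down it reaches from about 350 to 850 mm from the base axis. Payload 8.1 kg.
Tool frame: the origin (TCP) lies at the very end of the fingers, on their centre line; the grasp point (between the pads) lies 19 mm behind it (tcp_to_grasp is the distance from the TCP to the grasp point, in mm); z points along the fingers, x is the direction in which the jaws open and shut, and the axes are right-handed (so a half turn about z gives the same grasp; the last joint's range is limited). The gripper opens to 85 mm and grips with 20 to 120 N. Pads are 22 mm wide; open, the fingers measure 114 mm over their backs; the gripper's body (76 mm by 85 mm) begins 54 mm behind the grasp point. The pads swing forward as they close: fully open they stand 13 mm farther back than shut.
Start: joints at [63.919, 7.471, 85.268, -0, 87.261, -4.893], TCP at [216.836, 559.453, 231.292] pointing down, gripper open.
Joint ranges: [-169.43, 169.43], [-51.17, 129.36], [1.28, 143.12], [-76.62, 256.62], [0, 156.53], [-152.29, 152.29]. Speed limits (degrees/s): [136.94, 136.94, 159.86, 180, 180, 180].

### API

Orientations are given as [roll, pitch, yaw] about the fixed x, y, z axes, in that order (R = Rz(yaw) Ry(pitch) Rx(roll)).
In Python, from bench import * gives the robot as it stands. The module is installed in compiled form; this text tells all that it offers.
- The arm moves only by the tool apply_moves, never from a script. Its argument "targets" is text: rows parted by semicolons, each of 7 numbers parted by spaces: the turn, a rotation vector about the tool's x, y, z in rad, then the shift along the tool's x, y, z in cm, then the finger opening in cm, from 0 to 8.54. A call has exactly 5 rows; each row is the pose to reach, as a shift and turn from the pose commanded when the call began, along the tool's axes at that moment; what a row does not reach only later rows make up. A row lasts 1/10 s, in which the tool goes at most 50 mm and 8.59 degrees, less where a joint would pass 70% of its speed; a pose out of reach is approached as far as the arm can. A call with a gripper value outside its range is refused whole. The fingers move at their own pace and stop on an object; "force" is the grip in N (left out, the last holds). Time passes only in rows, so rows that repeat a pose let the fingers close, or fill a call up. It gives the time, the measured TCP pose, the force and the opening at its end, in the units of the state.
- sense(): the state, without advancing time (a new reading comes with each control period).
- snapshot(name): name is "scene" or "top" or "wrist"; returns the picture (420x560x3 uint8, red, green, blue); there is no depth.
- camera_model(name): a dict with "fx", "fy", "cx", "cy" (pixels), "position" and "attitude" of the camera in the world; the wrist camera has in their place "T_tool_cam" (4x4, takes a point from camera to tool coordinates, whose origin is the TCP and whose axes are the tool frame's). Camera axes: x right, y up, looking along -z (the intrinsics and any distortion apply to the point x, -y, -z); pixel columns grow to the right and rows downward; lengths in mm; the calibration is good to about 2 mm. A picture is of the moment at which its call begins: read the wrist's pose just before it. camera_model takes no time and is no camera call.
- hand_in(): hands the job in, once; it reports no verdict.
Trained networks look in the newest picture that a camera, given by its name, has taken for a name from the list of things; names that differ only in an ending like _2 or _b are one class to them, and where a whole thing is asked for, a point or a joint stands for the part that bears it (a point fixed in the world has none). Each returns a list of dicts, best first, with "confidence" (0 to 1); they miss things now and then, are a little off and sometimes report something else, mostly with a low value. They report only what shows in the picture. A call takes as long as a camera call. They do not tell look-alikes from the thing itself.
- recognise(camera, query): "at" ([row, column] in pixels, amid what is visible of it).
- place_of(camera, query): "at" ([row, column] in pixels: a listed point, or the origin of a listed thing).
The state is a dict: "time": time; "joint_pos": joint angles; "qd": joint speeds; "joint_efforts": joint torques, N m; "tool_pos": TCP position; "tcp_rot": TCP orientation; "ft_force": force on the tool from outside, world axes, zero at the start; "wrist_torque": the same for the moment, N m; "finger_gap": finger opening in mm.
Only numpy, scipy, OpenCV 4.12 (cv2) and the standard library are available. Lean on these libraries where they do the work, as an engineer would, in place of code of your own. Each camera call takes 0.05 s, during which the arm holds its last target. There are 200 camera calls.

### The job

Pack the open orange field case for the trip to the weather mast: put the complete three-cup anemometer head in the large round recess, the dosimeter in the oblong recess, the brass contact plug in the small round recess and the signal lamp in the square recess, each resting flat and upright on the floor of its recess. Set them down, do not drop or knock them over. Leave the damaged anemometer head that has lost a cup and the grey battery pack where they are on the shelf.

Things in the scene. Friction and masses are not known exactly. Their poses are not given: they have to be found in the camera images.
- anemometer: Complete chrome anemometer head, 0.25 kg, stands upright: round foot 46 mm, body 34 mm across; on top a smooth round cap, 20 mm across, 58 to 88 mm up, to lift it by. Three cups, one on its x axis, the others 120 degrees either side. Cups 24 mm across, centred 30 mm off the axis, 38 to 62 mm up; rotor fixed. Origin: centre of underside; z up. Goes in the large round recess.
- dosimeter: Dosimeter: flat grey plastic instrument lying on its back, 78 mm (x) x 42 mm (y) x 26 mm high, rounded edges; on top a display (pale screen in a black 30 x 32 mm frame) and two round black keys. 0.12 kg. Origin: centre of underside; z up. Grip across its 42 mm width. Goes in the oblong recess, long side along it.
- contact_plug: Brass contact plug standing upright: flange 28 mm across, 5 mm thick; neck 22 mm; knurled ring 26 mm across, 17 to 40 mm up; three thin pins on top, up to 54 mm. 0.12 kg. Origin: centre of underside; z up. Goes in the small round recess. (A flat brass cap 12 mm high also lies about: not the plug.)
- signal_lamp: Small cast-aluminium signal lamp standing upright: base 50 x 50 x 10 mm, round body 40 mm across 14 to 44 mm up (grip here), flange 44 mm across to 50 mm, glass dome in a wire guard up to 78 mm. 0.24 kg. Origin: centre of underside; z up, x and y along the base. Goes in the square recess, turned any way.
- damaged_head: Look-alike, leave alone: damaged chrome anemometer head, stands upright: round foot 46 mm, body 34 mm across; on top a smooth round cap, 20 mm across, 58 to 88 mm up, to lift it by. Only two cups, on its x axis and 120 degrees on; the third arm is a bare stub. Cups 24 mm across, centred 30 mm off the axis, 38 to 62 mm up; rotor fixed. Origin: centre of underside; z up.
- battery_pack: Look-alike, leave alone: grey plastic radio battery pack lying flat, 70 mm (x) x 50 mm (y) x 24 mm high, small nose at its +x end, three brass contacts and three grooves on top, no display. Origin: centre of underside; z up.
- round_nest: Grey insert block 104 x 104 x 14 mm with a large round recess 72 mm across, 8 mm deep, in its middle, for the complete anemometer head. One of four, 106 mm apart in two rows of two in any order, square to the fixed open orange case (226 x 226 mm, walls 22 mm high). Origin: centre of the block's underside, 6 mm above the table; recess floor 6 mm, rim 14 mm above it; z up.
- oblong_nest: Grey insert block 104 x 104 x 14 mm with an oblong recess, 94 mm along the block's x axis and 60 mm along its y axis, 8 mm deep, in its middle, for the dosimeter. One of four, 106 mm apart in two rows of two in any order, square to the fixed open orange case (226 x 226 mm, walls 22 mm high). Origin: centre of the block's underside, 6 mm above the table; recess floor 6 mm, rim 14 mm above it; z up.
- square_nest: Grey insert block 104 x 104 x 14 mm with a square recess 72 x 72 mm, 8 mm deep, in its middle, for the signal lamp. One of four, 106 mm apart in two rows of two in any order, square to the fixed open orange case (226 x 226 mm, walls 22 mm high). Origin: centre of the block's underside, 6 mm above the table; recess floor 6 mm, rim 14 mm above it; z up.
- small_nest: Grey insert block 104 x 104 x 14 mm with a small round recess 48 mm across, 8 mm deep, in its middle, for the contact plug. One of four, 106 mm apart in two rows of two in any order, square to the fixed open orange case (226 x 226 mm, walls 22 mm high). Origin: centre of the block's underside, 6 mm above the table; recess floor 6 mm, rim 14 mm above it; z up.
Mind the look-alikes: they are no part of the job. What is shaped like the signal_lamp but pink or red is not meant.

How it is judged (in metres and radians):
At the end, for the whole second after the job is handed in: Anemometer head, dosimeter, contact plug and signal lamp are each in their own recess: within 17 mm of its centre, underside within 3 mm of the recess floor, upright to within 0.1 rad, released and at rest; the damaged head and the battery pack are upright within 20 mm of where they stood (horizontal distance between anemometer and round_nest below 0.017 m and z of anemometer in the frame of round_nest between 0.003 and 0.009 m and angle between each of anemometer, dosimeter, contact_plug, signal_lamp, damaged_head, battery_pack's own z axis and vertical below 0.1 rad and linear speed of each of anemometer, dosimeter, contact_plug, signal_lamp below 0.02 m/s and contact force between the fingers and anemometer below 0.05 N and horizontal distance between dosimeter and oblong_nest below 0.017 m and z of dosimeter in the frame of oblong_nest between 0.003 and 0.009 m and contact force between the fingers and dosimeter below 0.05 N and horizontal distance between contact_plug and small_nest below 0.017 m and z of contact_plug in the frame of small_nest between 0.003 and 0.009 m and contact force between the fingers and contact_plug below 0.05 N and horizontal distance between signal_lamp and square_nest below 0.017 m and z of signal_lamp in the frame of square_nest between 0.003 and 0.009 m and contact force between the fingers and signal_lamp below 0.05 N and distance of each of damaged_head, battery_pack from where it was at the start of the episode below 0.02 m); the robot touches nothing.
It fails at once if one of the four instruments is dropped, thrown or knocked over (it moves faster than 0.7 m/s, as after a fall of 25 mm, with no finger on it) ((linear speed of anemometer above 0.7 m/s and contact force between the fingers and anemometer below 0.01 N) or (linear speed of dosimeter above 0.7 m/s and contact force between the fingers and dosimeter below 0.01 N) or (linear speed of contact_plug above 0.7 m/s and contact force between the fingers and contact_plug below 0.01 N) or (linear speed of signal_lamp above 0.7 m/s and contact force between the fingers and signal_lamp below 0.01 N)).
It fails at once if the damaged head is moved more than 20 mm from where it stood (distance of damaged_head from where it was at the start of the episode above 0.02 m).
It fails at once if the battery pack is moved more than 20 mm from where it stood (distance of battery_pack from where it was at the start of the episode above 0.02 m).
It also fails if it takes over 115 s, if anything falls off the work surface, if the arm or the gripper's body presses on something with over 40 N, if the wrist force passes 120 N, or if a joint passes its speed limit or range.

## Working session

There is one attempt and no reset: what is moved stays moved. The work goes in short steps, Python scripts to look and compute and a tool call to move; the robot and the scene stay as the last step left them, time stands still between calls to the robot, and variables do not carry over. Pictures are saved under pics/ and viewed, about 12 in all and at most 16, crops included, and the job is handed in when it is done.

Besides the shell and the picture viewer there is one more tool, called after "Emit:" as a command line: name --argument value ..., lists and objects as JSON in quotes. apply_moves: Moves the arm, as the interface text tells. Its arguments: {"type":"object","properties":{"targets":{"type":"string"},"force":{"type":"number"}},"required":["targets"]}

```bash
mkdir -p pics
cat > h.py <<'E'
from bench import *
import numpy as np, cv2
from scipy.spatial.transform import Rotation as R
def save(n,f):
    im=snapshot(n); cv2.imwrite('pics/'+f,im[:,:,::-1]); return im
E
python3 - <<'E'
from h import *
s=sense(); print(s)
for c in ("scene","top","wrist"): print(c,camera_model(c))
a=save("top","top1.png"); b=save("scene","scene1.png")
for q in "anemometer dosimeter contact_plug signal_lamp damaged_head battery_pack round_nest oblong_nest square_nest small_nest".split():
    print(q,[(np.round(d["at"]).astype(int).tolist(),round(d["confidence"],2)) for d in place_of("top",q)])
E
```

```text
{'time': 0.0, 'joint_pos': array([ 6.39205432e+01,  7.51363959e+00,  8.53309445e+01,  6.52473864e-04,
        8.72633351e+01, -4.89071640e+00]), 'qd': array([ 0.01543767, -0.05898331,  0.01768462, -0.01275873,  0.02782414,
        0.01743512]), 'joint_efforts': array([-1.24177050e-04, -5.69394565e+01, -5.00547266e+01, -1.25049073e-04,
        1.50518690e-02,  1.56270465e-05]), 'tool_pos': array([216.56539408, 558.94086371, 230.24380567]), 'tcp_rot': array([-1.79990150e+02,  1.07470738e-01,  6.88112371e+01]), 'ft_force': array([-0.57308097,  0.19769468, -0.25499473]), 'wrist_torque': array([ 0.02260068, -0.01435348,  0.01343587]), 'finger_gap': 85.3917727724077}
scene {'fx': 489.6633646296575, 'fy': 489.6633646296575, 'cx': 277.77519908970913, 'cy': 219.21394016174435, 'position': array([888.81932417, 690.09049091, 813.99477698]), 'attitude': array([ 46.00762059,  -0.87823399, 147.37256986])}
top {'fx': 392.0639800998196, 'fy': 392.0639800998196, 'cx': 282.75186889987594, 'cy': 206.42253818571035, 'position': array([294.55732038,  11.72308414, 940.45113793]), 'attitude': array([  8.71
[... 291 characters left out ...]
.01617882e-01,
        -7.68495114e+01],
       [ 4.23020561e-04,  3.01617743e-01, -9.53428843e-01,
        -1.42806645e+02],
       [ 0.00000000e+00,  0.00000000e+00,  0.00000000e+00,
         1.00000000e+00]])}
anemometer [([142, 377], 0.62), ([190, 442], 0.31), ([192, 255], 0.22)]
dosimeter [([192, 445], 0.64)]
contact_plug [([180, 108], 0.58)]
signal_lamp [([221, 393], 0.87), ([294, 416], 0.84), ([264, 369], 0.63), ([184, 358], 0.58)]
damaged_head [([208, 168], 0.57)]
battery_pack [([150, 162], 0.95), ([147, 251], 0.72)]
round_nest [([184, 295], 0.65)]
oblong_nest [([189, 253], 0.69), ([207, 166], 0.48)]
square_nest [([147, 251], 0.96)]
small_nest [([142, 295], 0.69), ([190, 253], 0.44)]
```

View pics/top1.png

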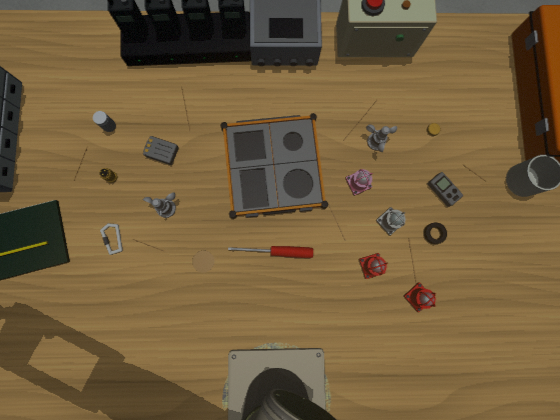

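View pics/scene1.png

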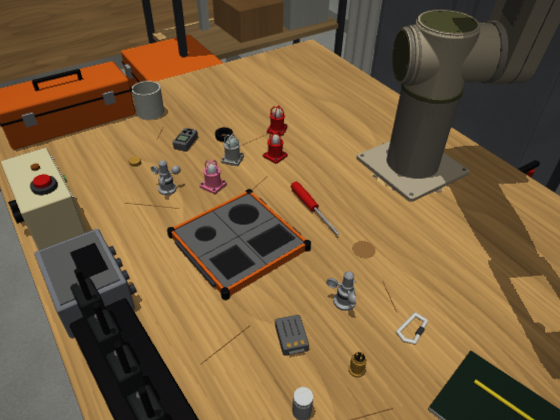

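```bash
cat >> h.py <<'E'
def ray(cam,at):
    m=camera_model(cam); Rm,p=cam_pose(cam,m)
    d=np.array([(at[1]-m['cx'])/m['fx'],-(at[0]-m['cy'])/m['fy'],-1.])
    return p,Rm@d
def cam_pose(cam,m):
    if cam=='wrist':
        s=sense(); T=m['T_tool_cam']; Rt=R.from_euler('xyz',s['tcp_rot'],degrees=True).as_matrix()
        return Rt@T[:3,:3],s['tool_pos']+Rt@T[:3,3]
    return R.from_euler('xyz',m['attitude'],degrees=True).as_matrix(),m['position']
def pt(cam,at,z):
    p,d=ray(cam,at); return p+d*(z-p[2])/d[2]
def px(cam,P):
    m=camera_model(cam); Rm,p=cam_pose(cam,m); c=Rm.T@(np.array(P,float)-p)
    return np.array([m['cy']-m['fy']*c[1]/-c[2], m['cx']+m['fx']*c[0]/-c[2]])
E
python3 - <<'E'
from h import *
t=cv2.imread('pics/top1.png'); 
def crop(r,c,h=40,w=50,k=4): return cv2.resize(t[r-h:r+h,c-w:c+w],None,fx=k,fy=k,interpolation=cv2.INTER_CUBIC)
a=np.hstack([crop(138,378),crop(200,163)]); s=cv2.imread('pics/scene1.png')
b=cv2.resize(s[150:200,140:190],(300,300),interpolation=2); c=cv2.resize(s[262:312,320:370],(300,300),interpolation=2)
d=cv2.resize(t[108:223,215:335],(200,192),interpolation=2)
bb=np.zeros((300,800,3),np.uint8); bb[:,:300]=b; bb[:,300:600]=c; bb[:192,600:]=d
cv2.imwrite('pics/crop1.png',np.vstack([a[:290],bb]))
for n,at,z in [("anem_R",(138,378),0),("head_L",(208,166),0),("dosi",(190,445),13),("plug",(180,108),0),("lamp",(221,393),0),("TL",(147,251),14),("TR",(141,293),14),("BL",(188,254),14),("BR",(183,298),14),("cFL",(124,225),22),("cFR",(117,313),22),("cNL",(215,233),22),("cNR",(206,324),22),("batt",(150,162),0)]:
    print(n,np.round(pt("top",at,z)).astype(int))
E
```

```text
anem_R [ 610 -263    0]
head_L [437 260   0]
dosi [ 473 -417   13]
plug [507 401   0]
lamp [ 400 -289    0]
TL [584  56  14]
TR [599 -47  14]
BL [482  49  14]
BR [493 -58  14]
cFL [640 118  22]
cFR [657 -97  22]
cNL [416  98  22]
cNR [ 435 -118   22]
batt [581 275   0]
```

View pics/crop1.png

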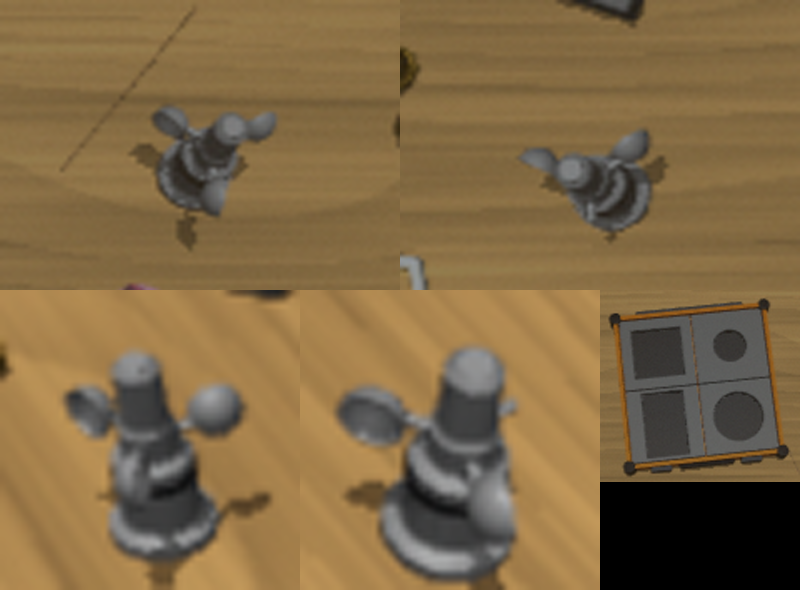

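The right-hand head at (138,378) has three cups, so it is the complete one. The left-hand head at (206,163) has two cups and a stub, so it is the damaged one. The nests are square far-left, small round far-right, oblong near-left and large round near-right. The case centre is about (539.5,0), yaw 5°. I'll start with the plug.

```bash
cat >> h.py <<'E'
def go(x,y,z,yaw=None):
    s=sense(); Rt=R.from_euler('xyz',s['tcp_rot'],degrees=True)
    d=Rt.inv().apply(np.array([x,y,z])-s['tool_pos'])/10
    w=np.zeros(3)
    if yaw is not None: w=(Rt.inv()*R.from_euler('xyz',[180,0,yaw],degrees=True)).as_rotvec()
    print('turn',np.round(w,3),'shift cm',np.round(d,2),'| pos',np.round(s['tool_pos'],1),'rot',np.round(s['tcp_rot'],1),'t',round(s['time'],2))
E
python3 -c "
from h import *
go(507,401,180)"
```

```text
turn [0. 0. 0.] shift cm [-4.29 32.78  5.13] | pos [216.8 559.5 231.3] rot [-180.    -0.    68.8] t 0.6
```

Emit:
apply_moves --targets "0 0 0 -2.1 16 2.5 8.5; 0 0 0 -2.1 16 2.5 8.5;0 0 0 -2.1 16 2.5 8.5;0 0 0 -4.3 32.7 5 8.5;0 0 0 -4.3 32.7 5 8.5"

```text
time: 1.1
tool_pos: [435.2, 439.8, 193.6]
tcp_rot: [180.0, -0.0, 68.8]
ft_force: [0.9, 1.3, 0.0]
finger_gap: 85.2
```

Emit:
apply_moves --targets "0 0 0 0 8 0 6; 0 0 0 0 8 0 6;0 0 0 0 8 0 6;0 0 0 0 8 0 6;0 0 0 0 8 0 6"

```text
time: 1.6
tool_pos: [507.3, 412.5, 193.5]
tcp_rot: [-180.0, 0.0, 68.9]
ft_force: [0.1, 0.7, 0.0]
finger_gap: 60.1
```

Run:
```python
from h import *
go(507,401,180)
save("wrist","w1.png")
for q in ("contact_plug",):
    for f in (recognise,place_of): print(q,[(np.round(d["at"]),round(d["confidence"],2),pt("wrist",d["at"],0).round()) for d in f("wrist",q)])
```

```text
turn [0. 0. 0.] shift cm [-1.09  0.39  1.35] | pos [507.3 412.5 193.5] rot [-180.     0.    68.9] t 1.6
contact_plug [(array([203., 262.]), 0.83, array([520., 392.,   0.]))]
contact_plug [(array([199., 263.]), 0.66, array([517., 394.,  -0.])), (array([181., 120.]), 0.48, array([443., 258.,   0.]))]
```

View pics/w1.png

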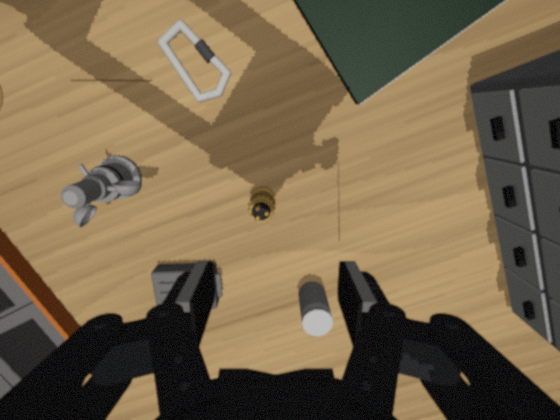

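The plug is at (205,262), upright and on its own: its base is near (197,263) and its top near (211,261). The battery pack is at lower left and the white cylinder at (310,315), both clear of it.

Run:
```python
from h import *
print(pt("wrist",(211,261),47),pt("wrist",(198,263),3))
p=(pt("wrist",(211,261),47)+pt("wrist",(198,263),3))/2
print(px("wrist",[*p[:2],0]),px("wrist",[*p[:2],54]))
go(p[0],p[1],13); go(p[0],p[1],60)
```

```text
[515.90908401 395.09832801  47.        ] [515.11935578 395.66222315   3.        ]
[197.69755366 262.999223  ] [212.77400463 260.7914692 ]
turn [0. 0. 0.] shift cm [-1.33  1.41 18.08] | pos [507.2 412.8 193.8] rot [-180.    -0.    68.9] t 1.75
turn [0. 0. 0.] shift cm [-1.33  1.41 13.38] | pos [507.2 412.8 193.8] rot [-180.    -0.    68.9] t 1.75
```

Emit:
apply_moves --targets "0 0 0 -1.3 1.4 5 6;0 0 0 -1.3 1.4 10 6;0 0 0 -1.3 1.4 14.5 6;0 0 0 -1.3 1.4 17 6;0 0 0 -1.3 1.4 18 6"

```text
time: 2.25
tool_pos: [513.3, 393.7, 9.4]
tcp_rot: [-179.8, 0.3, 68.9]
ft_force: [-0.1, -0.3, -0.0]
finger_gap: 60.2
```

Emit:
apply_moves --targets "0 0 0 0 0 0 6;0 0 0 0 0 0 2;0 0 0 0 0 0 2;0 0 0 0 0 0 2;0 0 0 0 0 0 2" --force 40

```text
time: 2.75
tool_pos: [518.3, 396.0, 16.6]
tcp_rot: [179.9, -0.2, 68.8]
ft_force: [-1.6, -0.2, 6.7]
finger_gap: 24.4
```

Emit:
apply_moves --targets "0 0 0 0 0 0 2;0 0 0 0 0 0 2;0 0 0 0 0 -2 2;0 0 0 0 0 -5 2;0 0 0 0 0 -8 2"

```text
time: 3.25
tool_pos: [516.5, 394.7, 94.9]
tcp_rot: [-180.0, 0.0, 68.8]
ft_force: [0.1, 0.7, -1.8]
finger_gap: 24.4
```

Run:
```python
from h import *
save("wrist","w2.png"); s=sense(); print(s['ft_force'],s['finger_gap'],s['tool_pos'])
go(597,-48,140); go(540,180,140)
```

```text
[3.42820562 2.82258279 3.28374701] 24.264702165926604 [519.56578639 396.71565098 102.03273605]
turn [0. 0. 0.] shift cm [-38.64  23.31  -3.95] | pos [519.6 396.7 102. ] rot [179.7  -0.4  68.8] t 3.3
turn [0. 0. 0.] shift cm [-19.44   9.76  -3.89] | pos [519.6 396.7 102. ] rot [179.7  -0.4  68.8] t 3.3
```

View pics/w2.png

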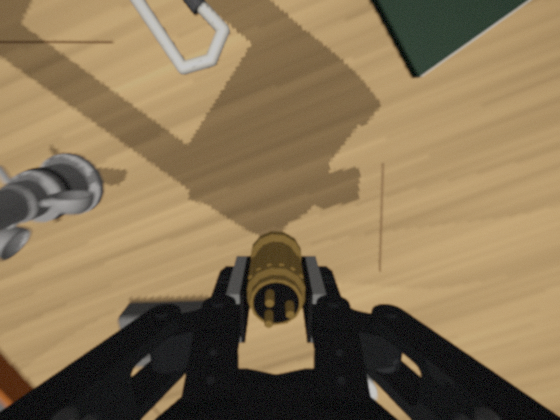

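The plug is held upright and centred at (280,275). Next is the small nest.

Emit:
apply_moves --targets "0 0 0 0 0 -4 2;0 0 0 -5 3 -4 2;0 0 0 -9.3 5.6 -4 2;0 0 0 -13.5 8.1 -4 2;0 0 0 -17.5 10.6 -4 2"

```text
time: 3.8
tool_pos: [551.7, 196.3, 134.6]
tcp_rot: [179.9, -0.1, 68.8]
ft_force: [0.2, 0.2, -0.9]
finger_gap: 24.6
```

Emit:
apply_moves --targets "0 0 0 -4 2.4 0 2;0 0 0 -8 4.8 0 2;0 0 0 -12 7.2 0 2;0 0 0 -15 9 0 2;0 0 0 -16.5 10 0 2"

```text
time: 4.3
tool_pos: [585.6, 4.6, 134.4]
tcp_rot: [179.9, 0.0, 68.7]
ft_force: [-0.0, 0.2, -1.8]
finger_gap: 24.5
```

Run:
```python
from h import *
go(597,-48,140)
```

```text
turn [0. 0. 0.] shift cm [-4.49  2.98 -0.55] | pos [585.6   4.6 134.4] rot [179.9   0.   68.7] t 4.3
```

Emit:
apply_moves --targets "0 0 0 -2 1.5 0 2;0 0 0 -4.5 3 0 2;0 0 0 -4.5 3 0 2;0 0 0 -4.5 3 0 2;0 0 0 -4.5 3 0 2"

```text
time: 4.8
tool_pos: [596.6, -43.9, 133.7]
tcp_rot: [-180.0, -0.0, 68.9]
ft_force: [0.9, 0.0, -2.3]
finger_gap: 24.7
```

Run:
```python
from h import *
im=save("wrist","w3.png").copy()
exp={"TL":(588,57),"TR":(597,-48),"BL":(482,48),"BR":(491,-57)}
for k,(x,y) in exp.items():
    r,c=px("wrist",[x,y,20]); print(k,r.round(),c.round()); cv2.circle(im,(int(c),int(r)),3,(0,255,0),-1)
for q in ("small_nest","round_nest","oblong_nest","square_nest"):
    print(q,[(np.round(d["at"]),round(d["confidence"],2),pt("wrist",d["at"],6).round()) for d in place_of("wrist",q)])
cv2.imwrite('pics/w3b.png',im[:,:,::-1]); go(597,-48,25.5)
```

```text
TL 153.0 388.0
TR 209.0 270.0
BL 17.0 337.0
BR 87.0 208.0
small_nest [(array([207., 275.]), 0.66, array([601., -46.,   6.]))]
round_nest [(array([ 88., 212.]), 0.8, array([491., -57.,   6.]))]
oblong_nest [(array([ 21., 333.]), 0.9, array([481.,  48.,   6.]))]
square_nest [(array([150., 389.]), 0.97, array([589.,  62.,   6.]))]
turn [0. 0. 0.] shift cm [-0.35  0.17 10.82] | pos [596.6 -44.2 133.7] rot [180.   -0.   68.9] t 5.05
```

View pics/w3b.png

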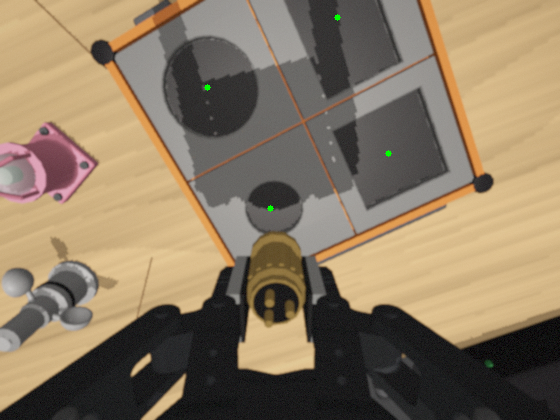

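The case and nests match my estimates to within 4 mm. The small recess centre is at (208,275), so I'll move down to (598,-46).

Emit:
apply_moves --targets "0 0 0 -0.1 0.2 4 2;0 0 0 -0.1 0.2 7.5 2;0 0 0 -0.1 0.2 9 2;0 0 0 -0.1 0.2 9.5 2;0 0 0 -0.1 0.2 9.5 2"

```text
time: 5.55
tool_pos: [598.2, -46.5, 38.8]
tcp_rot: [-180.0, 0.0, 68.8]
ft_force: [0.7, 0.2, -1.2]
finger_gap: 24.7
```

Emit:
apply_moves --targets "0 0 0 0 0 0 2;0 0 0 0 0 0.5 2;0 0 0 0 0 0.8 2;0 0 0 0 0 1.1 2;0 0 0 0 0 1.3 2"

```text
time: 6.05
tool_pos: [599.1, -46.8, 28.5]
tcp_rot: [179.9, -0.0, 68.8]
ft_force: [-16.3, 1.2, 35.1]
finger_gap: 24.9
```

Emit:
apply_moves --targets "0 0 0 0 0 0 2;0 0 0 0 0 0 2;0 0 0 0 0 0 2;0 0 0 0 0 0 2;0 0 0 0 0 0 2"

```text
time: 6.55
tool_pos: [598.9, -46.8, 28.5]
tcp_rot: [179.9, -0.0, 68.8]
ft_force: [-10.9, 1.0, 21.8]
finger_gap: 24.7
```

Emit:
apply_moves --targets "0 0 0 0 0 -0.1 2;0 0 0 0 0 -0.15 2;0 0 0 0 0 -0.15 4.5;0 0 0 0 0 -0.15 4.5;0 0 0 0 0 -0.15 4.5"

```text
time: 7.05
tool_pos: [598.1, -46.6, 26.9]
tcp_rot: [-180.0, 0.0, 68.8]
ft_force: [-0.4, 0.0, -0.4]
finger_gap: 44.8
```

Emit:
apply_moves --targets "0 0 0 0 0 -1 4.5;0 0 0 0 0 -4 4.5;0 0 0 0 0 -8 4.5;0 0 0 0 0 -12 8.5;0 0 0 0 0 -14 8.5"

```text
time: 7.55
tool_pos: [600.1, -46.9, 172.5]
tcp_rot: [179.7, -0.1, 68.8]
ft_force: [0.5, -0.1, 0.2]
finger_gap: 72.2
```

Run:
```python
from h import *
im=save("wrist","w4.png")
for q in ("contact_plug","small_nest","anemometer","damaged_head"):
    print(q,[(np.round(d["at"]),round(d["confidence"],2),pt("wrist",d["at"],12 if q[0] in'cs' else 0).round()) for d in place_of("wrist",q)])
go(610,-263,200)
```

```text
contact_plug [(array([190., 274.]), 0.71, array([600., -48.,  12.]))]
small_nest [(array([189., 275.]), 0.66, array([597., -46.,  12.]))]
anemometer [(array([261.,  99.]), 0.69, array([ 602., -252.,    0.]))]
damaged_head []
turn [0. 0. 0.] shift cm [-19.74   8.97  -3.37] | pos [597.6 -46.5 166.4] rot [-179.9    0.    68.8] t 7.8
```

View pics/w4.png

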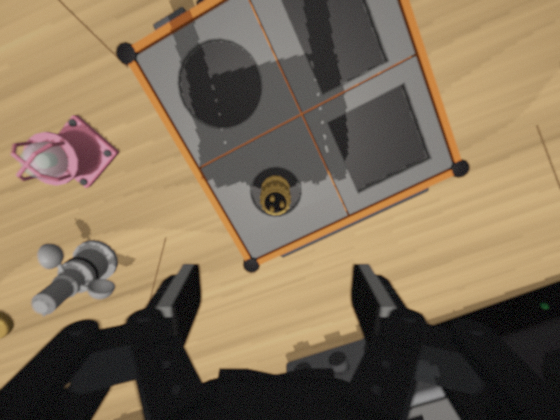

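The plug stands in the small recess at (195,275). The head is at (275,75), with its foot near (255,100) and its cap at (300,43). I'm moving above it.

Emit:
apply_moves --targets "0 0 0 -4.7 2.2 -1 8.5;0 0 0 -9.4 4.4 -2 8.5;0 0 0 -14 6.6 -3 8.5;0 0 0 -18 8.2 -3.4 8.5;0 0 0 -19.7 9 -3.4 8.5"

```text
time: 8.3
tool_pos: [609.6, -267.2, 199.9]
tcp_rot: [-179.9, 0.1, 68.6]
ft_force: [0.0, 0.1, -0.2]
finger_gap: 85.1
```

Emit:
apply_moves --targets "0 0 0 0 0 0 5;0 0 0 0 0 0 5;0 0 0 0 0 0 5;0 0 0 0 0 0 5;0 0 0 0 0 0 5"

```text
time: 8.8
tool_pos: [611.1, -261.5, 201.1]
tcp_rot: [-180.0, -0.0, 68.9]
ft_force: [0.6, 0.7, 0.2]
finger_gap: 50.1
```

Run:
```python
from h import *
im=save("wrist","w5.png")
for q in ("anemometer",):
    print(q,[(np.round(d["at"]),round(d["confidence"],2),pt("wrist",d["at"],0).round()) for d in place_of("wrist",q)])
    print(q,[(np.round(d["at"]),round(d["confidence"],2)) for d in recognise("wrist",q)])
go(610,-263,200)
cv2.imwrite('pics/w5c.png',cv2.resize(im[100:350,180:480,::-1],None,fx=2,fy=2,interpolation=2))
```

```text
anemometer [(array([174., 277.]), 0.92, array([ 602., -256.,    0.]))]
anemometer [(array([184., 276.]), 0.92)]
turn [0. 0. 0.] shift cm [-0.11 -0.07  0.13] | pos [ 611.1 -262.2  201.3] rot [180.    0.   68.9] t 8.95
```

View pics/w5c.png

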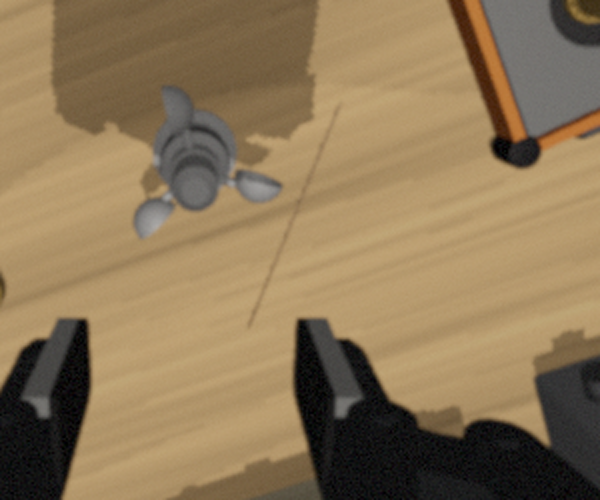

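The head is complete: all three cups show, at crop (110,178), (217,153) and (186,258), with the cap at (186,195). I'll turn the jaws by -0.28 rad so they fall between the cups and grip the cap above them.

Run:
```python
from h import *
p=pt("wrist",(193,277.5),88); q=pt("wrist",(174,277),0); f=pt("wrist",(100+147/2,180+196/2),4);print(p,q,f)
p=(p+f)/2
go(p[0],p[1],63,85)
```

```text
[ 600.93161657 -256.01463097   88.        ] [ 601.79444393 -256.45095721    0.        ] [ 600.95058354 -254.98209254    4.        ]
turn [ 0.     0.    -0.282] shift cm [ 0.26 -1.19 13.83] | pos [ 611.1 -262.2  201.3] rot [180.    0.   68.9] t 8.95
```

Emit:
apply_moves --targets "0 0 -0.14 0.2 -1.2 4 5;0 0 -0.28 0.2 -1.2 8 5;0 0 -0.28 0.2 -1.2 11 5;0 0 -0.28 0.2 -1.2 12.5 5;0 0 -0.28 0.2 -1.2 12.5 5"

```text
time: 9.45
tool_pos: [598.7, -255.7, 73.4]
tcp_rot: [-179.7, -0.1, 84.8]
ft_force: [-0.4, 0.0, -0.7]
finger_gap: 50.1
```

Emit:
apply_moves --targets "0 0 0 0 0 0.5 5;0 0 0 0 0 0.9 5;0 0 0 0 0 1.3 5;0 0 0 0 0 1.3 5;0 0 0 0 0 1.3 5"

```text
time: 9.95
tool_pos: [600.6, -256.8, 63.6]
tcp_rot: [180.0, 0.0, 84.9]
ft_force: [-0.1, 1.1, -0.3]
finger_gap: 50.2
```

Run:
```python
from h import *
go(601,-255.5,63,85)
```

```text
turn [ 0.001  0.    -0.003] shift cm [0.13 0.02 0.06] | pos [ 600.6 -256.8   63.6] rot [180.    0.   84.9] t 9.95
```

Emit:
apply_moves --targets "0 0 0 0.1 0 0 1.5;0 0 0 0.1 0 0 1.5;0 0 0 0.1 0 0 1.5;0 0 0 0.1 0 0 1.5;0 0 0 0.1 0 0 1.5" --force 50

```text
time: 10.45
tool_pos: [600.7, -255.9, 63.5]
tcp_rot: [180.0, 0.0, 84.9]
ft_force: [0.0, -0.1, 2.0]
finger_gap: 18.3
```

Emit:
apply_moves --targets "0 0 0 0 0 -1 1.5;0 0 0 0 0 -3 1.5;0 0 0 0 0 -6 1.5;0 0 0 0 0 -9 1.5;0 0 0 0 0 -11 1.5"

```text
time: 10.95
tool_pos: [600.9, -255.7, 175.7]
tcp_rot: [179.9, 0.0, 84.9]
ft_force: [0.9, -0.1, -2.7]
finger_gap: 18.2
```

Run:
```python
from h import *
im=save("wrist","w6.png"); s=sense(); print(s['ft_force'],s['finger_gap'])
go(492,-55,175,85)
```

```text
[ 1.47838238 -0.64973286  0.18739968] 17.874471005876217
turn [ 0.006  0.002 -0.002] shift cm [ 19.07 -12.8    0.33] | pos [ 602.4 -256.4  179.5] rot [1.797e+02 1.000e-01 8.490e+01] t 11.0
```

View pics/w6.png

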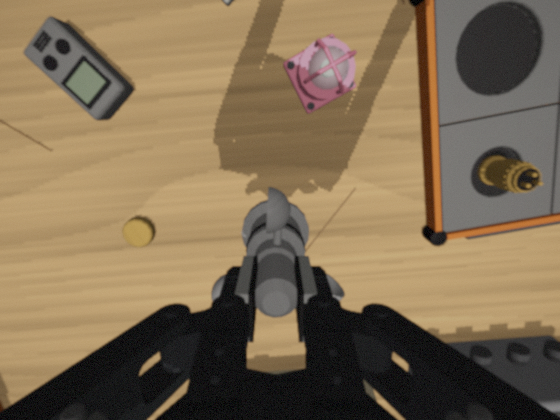

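The head hangs straight in the jaws. Next is the round nest.

Emit:
apply_moves --targets "0 0 0 3.5 -2.4 0 1.5;0 0 0 7.5 -5 0 1.5;0 0 0 11.5 -7.7 0 1.5;0 0 0 15.5 -10.4 0 1.5;0 0 0 18 -12.1 0 1.5"

```text
time: 11.5
tool_pos: [493.7, -62.7, 171.8]
tcp_rot: [-179.9, -0.1, 84.9]
ft_force: [1.7, -0.4, -2.2]
finger_gap: 18.2
```

Emit:
apply_moves --targets "0 0 0 1 -0.7 2 1.5;0 0 0 1 -0.7 4.5 1.5;0 0 0 1 -0.7 6.5 1.5;0 0 0 1 -0.7 7.5 1.5;0 0 0 1 -0.7 7.5 1.5"

```text
time: 12.0
tool_pos: [488.3, -54.5, 96.0]
tcp_rot: [-179.8, -0.0, 84.9]
ft_force: [-0.6, 0.2, -2.7]
finger_gap: 18.1
```

Run:
```python
from h import *
im=save("wrist","w7.png"); go(492,-55,75.5)
```

```text
turn [0. 0. 0.] shift cm [0.01 0.27 2.2 ] | pos [489.4 -54.8  97.5] rot [-179.9   -0.    84.8] t 12.05
```

View pics/w7.png

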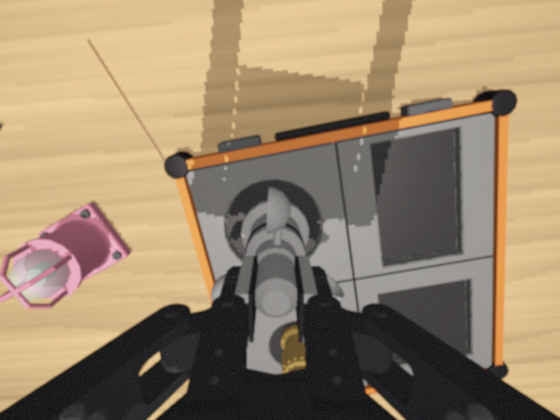

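The head is centred over the round recess, so I'm lowering it.

Emit:
apply_moves --targets "0 0 0 0 0.2 0.8 1.5;0 0 0 0 0.2 1.3 1.5;0 0 0 0 0.2 1.6 1.5;0 0 0 0 0.2 1.9 1.5;0 0 0 0 0.2 2.1 1.5"

```text
time: 12.55
tool_pos: [492.0, -55.1, 76.9]
tcp_rot: [-180.0, 0.0, 84.9]
ft_force: [-0.6, -0.2, -2.2]
finger_gap: 17.9
```

Emit:
apply_moves --targets "0 0 0 0 0 0 1.5;0 0 0 0 0 0 1.5;0 0 0 0 0 0 1.5;0 0 0 0 0 0 1.5;0 0 0 0 0 0 1.5"

```text
time: 13.05
tool_pos: [492.1, -55.1, 77.3]
tcp_rot: [180.0, 0.0, 84.9]
ft_force: [0.2, -0.6, -3.1]
finger_gap: 18.0
```

Emit:
apply_moves --targets "0 0 0 0 0 0.1 1.5;0 0 0 0 0 0.2 1.5;0 0 0 0 0 0.25 1.5;0 0 0 0 0 0.25 1.5;0 0 0 0 0 0.25 1.5"

```text
time: 13.55
tool_pos: [492.7, -55.4, 75.5]
tcp_rot: [179.9, 0.0, 84.9]
ft_force: [-1.5, -0.6, 5.0]
finger_gap: 17.8
```

Emit:
apply_moves --targets "0 0 0 0 0 0 4.5;0 0 0 0 0 0 4.5;0 0 0 0 0 0 4.5;0 0 0 0 0 -1 4.5;0 0 0 0 0 -4 4.5"

```text
time: 14.05
tool_pos: [489.5, -54.6, 112.4]
tcp_rot: [-179.6, -0.0, 84.9]
ft_force: [0.3, -0.3, 0.7]
finger_gap: 45.1
```

Emit:
apply_moves --targets "0 0 0 0 0 -4 4.5;0 0 0 0 0 -8 8.5;0 0 0 -4 -1.3 -9 8.5;0 0 0 -8 -2.5 -9 8.5;0 0 0 -12 -4 -9 8.5"

```text
time: 14.55
tool_pos: [441.6, -172.2, 206.5]
tcp_rot: [179.8, 0.1, 84.9]
ft_force: [0.3, -0.6, 0.3]
finger_gap: 85.2
```

Run:
```python
from h import *
im=save("wrist","w8.png")
for q in ("anemometer","round_nest","signal_lamp","dosimeter"):
    print(q,[(np.round(d["at"]),round(d["confidence"],2),pt("wrist",d["at"],12 if q[0] in'ar' else 0).round()) for d in place_of("wrist",q)])
go(400,-289,170)
```

```text
anemometer [(array([222., 384.]), 0.74, array([494., -57.,  12.]))]
round_nest [(array([219., 379.]), 0.87, array([490., -61.,  12.]))]
signal_lamp [(array([150., 173.]), 0.92, array([ 396., -279.,    0.])), (array([ 38., 203.]), 0.84, array([ 291., -229.,    0.])), (array([230., 251.]), 0.79, array([ 496., -205.,    0.]))]
dosimeter []
turn [0. 0. 0.] shift cm [-12.14  -3.07   3.5 ] | pos [ 441.6 -170.9  205.1] rot [180.   -0.   84.8] t 14.8
```

View pics/w8.png

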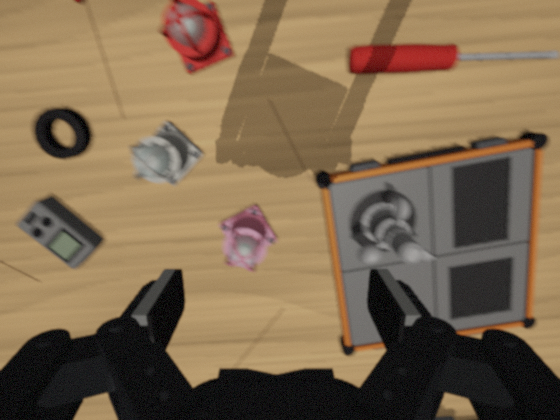

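The anemometer stands in the round recess. The grey lamp is at (155,168) and the dosimeter at (230,60). The lamp is next.

Emit:
apply_moves --targets "0 0 0 -4 -1.4 1 8;0 0 0 -8 -2.8 2.5 7;0 0 0 -11 -3.7 3.5 6.5;0 0 0 -11.2 -3.7 3.5 6.5;0 0 0 -11.2 -3.7 3.5 6.5"

```text
time: 15.3
tool_pos: [395.0, -278.5, 169.5]
tcp_rot: [-180.0, -0.1, 84.8]
ft_force: [0.6, 0.7, 0.1]
finger_gap: 65.1
```

Emit:
apply_moves --targets "0 0 0 0 0 0 6.5;0 0 0 0 0 0 6.5;0 0 0 0 0 0 6.5;0 0 0 0 0 0 6.5;0 0 0 0 0 0 6.5"

```text
time: 15.8
tool_pos: [394.8, -279.0, 169.8]
tcp_rot: [180.0, 0.0, 84.9]
ft_force: [-0.3, -1.1, -0.8]
finger_gap: 64.9
```

Run:
```python
from h import *
im=save("wrist","w9.png")
for q in ("signal_lamp","dosimeter"):
    print(q,[(np.round(d["at"]),round(d["confidence"],2),pt("wrist",d["at"],0).round()) for d in place_of("wrist",q)])
go(396,-279,14)
```

```text
signal_lamp [(array([276., 350.]), 0.94, array([ 498., -206.,    0.])), (array([192., 273.]), 0.68, array([ 397., -281.,    0.]))]
dosimeter [(array([273., 156.]), 0.88, array([ 476., -418.,    0.]))]
turn [0. 0. 0.] shift cm [ 0.03  0.14 15.57] | pos [ 394.6 -279.2  169.7] rot [180.    0.   84.9] t 15.95
```

View pics/w9.png

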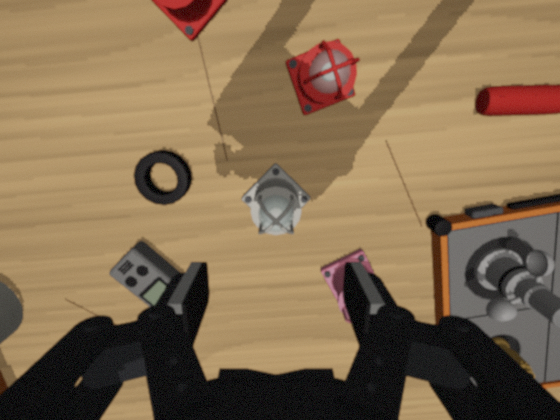

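Run:
```python
from h import *
p=pt("wrist",(199.5,276),10); print(p,pt("wrist",(212,276),60)); go(p[0],p[1],15)
```

```text
[ 401.49031193 -279.015725     10.        ] [ 398.50354845 -278.76991982   60.        ]
turn [0. 0. 0.] shift cm [ 0.08  0.68 15.47] | pos [ 394.6 -279.2  169.7] rot [180.    0.   84.9] t 15.95
```

Emit:
apply_moves --targets "0 0 0 0 0.6 4 6.5;0 0 0 0 0.6 8 6.5;0 0 0 0 0.6 11.5 6.5;0 0 0 0 0.6 13.5 6.5;0 0 0 0 0.6 14.3 6.5"

```text
time: 16.45
tool_pos: [398.8, -278.4, 23.9]
tcp_rot: [-179.8, -0.2, 84.8]
ft_force: [-0.3, -0.3, 0.1]
finger_gap: 65.0
```

Emit:
apply_moves --targets "0 0 0 0 0 0.5 6.5;0 0 0 0 0 1.1 6.5;0 0 0 0 0 1.1 6.5;0 0 0 0 0 1.1 3.5;0 0 0 0 0 1.1 3.5" --force 50

```text
time: 16.95
tool_pos: [401.2, -280.3, 16.9]
tcp_rot: [179.9, 0.0, 84.9]
ft_force: [-2.9, 3.0, 6.7]
finger_gap: 41.5
```

Emit:
apply_moves --targets "0 0 0 0 0 0 3.5;0 0 0 0 0 0 3.5;0 0 0 0 0 -1 3.5;0 0 0 0 0 -4 3.5;0 0 0 0 0 -7 3.5"

```text
time: 17.45
tool_pos: [399.7, -279.1, 86.2]
tcp_rot: [-179.9, -0.1, 84.9]
ft_force: [0.1, -0.4, -2.0]
finger_gap: 41.3
```

Emit:
apply_moves --targets "0 0 0 0 0 -4 3.5;0 0 0 0 0 -7 3.5;0 0 0 0 0 -8 3.5;0 0 0 0 0 -8 3.5;0 0 0 0 0 -8 3.5"

```text
time: 17.95
tool_pos: [399.8, -279.2, 164.0]
tcp_rot: [-179.9, -0.1, 84.9]
ft_force: [-0.0, -0.2, -3.6]
finger_gap: 41.6
```

Run:
```python
from h import *
im=save("wrist","w10.png"); go(589,59,165)
```

```text
turn [0. 0. 0.] shift cm [35.35 15.84 -0.14] | pos [ 399.5 -278.9  163.4] rot [-1.798e+02 -1.000e-01  8.490e+01] t 18.0
```

View pics/w10.png

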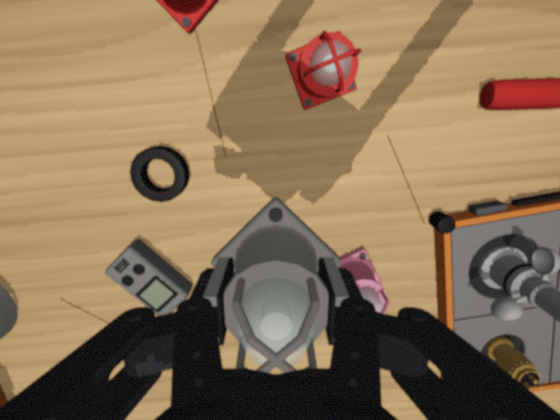

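The lamp is held upright, with its base at 45° to the jaws. I'm carrying it to the square nest and turning it square to the case on the way.

Emit:
apply_moves --targets "0 0 0.12 3.6 1.6 0 3.5;0 0 0.24 7.6 3.4 0 3.5;0 0 0.36 11.6 5.2 0 3.5;0 0 0.48 15.6 7 0 3.5;0 0 0.6 19.6 8.8 0 3.5"

```text
time: 18.5
tool_pos: [505.0, -90.5, 163.1]
tcp_rot: [-179.8, 0.1, 50.2]
ft_force: [0.6, -1.8, -3.0]
finger_gap: 41.3
```

Run:
```python
from h import *
go(589,59,165,50)
```

```text
turn [-0.003  0.002  0.003] shift cm [16.86 -3.12 -0.21] | pos [505.  -90.5 163.1] rot [-1.798e+02  1.000e-01  5.020e+01] t 18.5
```

Emit:
apply_moves --targets "0 0 0 4.5 -0.8 0 3.5;0 0 0 9 -1.7 0 3.5;0 0 0 13 -2.4 0 3.5;0 0 0 15.5 -2.9 0 3.5;0 0 0 16.8 -3.1 0 3.5"

```text
time: 19.0
tool_pos: [588.0, 59.1, 162.7]
tcp_rot: [-179.8, 0.1, 50.6]
ft_force: [-0.7, -0.8, -3.6]
finger_gap: 41.9
```

Emit:
apply_moves --targets "0 0 0 0 0 2 3.5;0 0 0 0 0 5 3.5;0 0 0 0 0 8 3.5;0 0 0 0 0 9.5 3.5;0 0 0 0 0 9.5 3.5"

```text
time: 19.5
tool_pos: [585.5, 56.2, 66.5]
tcp_rot: [-179.7, 0.3, 50.4]
ft_force: [-0.6, 0.0, -2.8]
finger_gap: 41.0
```

Run:
```python
from h import *
save("wrist","w11.png"); go(589,59,28,50)
```

```text
turn [-0.003  0.003  0.008] shift cm [ 0.33 -0.02  4.09] | pos [587.2  56.3  69. ] rot [-1.798e+02  1.000e-01  5.040e+01] t 19.55
```

View pics/w11.png

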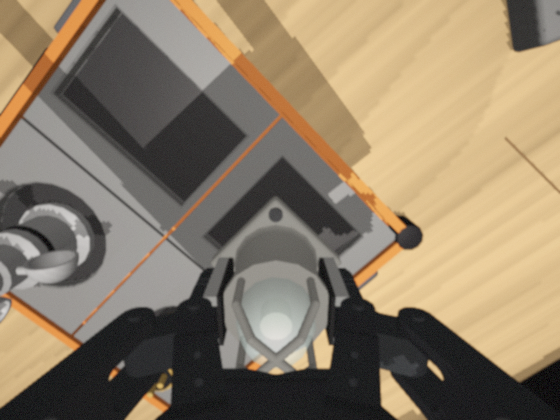

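The lamp is aligned with the square recess and needs about +3.5 mm in tool x. I'm lowering it.

Emit:
apply_moves --targets "0 0 0 0.35 0 1.5 3.5;0 0 0 0.35 0 2.5 3.5;0 0 0 0.35 0 3.2 3.5;0 0 0 0.35 0 3.6 3.5;0 0 0 0.35 0 3.8 3.5"

```text
time: 20.05
tool_pos: [590.7, 59.6, 32.1]
tcp_rot: [-180.0, 0.0, 50.5]
ft_force: [0.5, 0.0, -2.3]
finger_gap: 41.4
```

Emit:
apply_moves --targets "0 0 0 0 0 0 3.5;0 0 0 0 0 0 3.5;0 0 0 0 0 0.1 3.5;0 0 0 0 0 0.2 3.5;0 0 0 0 0 0.2 3.5"

```text
time: 20.55
tool_pos: [590.9, 59.5, 30.6]
tcp_rot: [-180.0, 0.0, 50.5]
ft_force: [-0.4, -0.9, -3.0]
finger_gap: 41.7
```

Emit:
apply_moves --targets "0 0 0 0 0 0.1 3.5;0 0 0 0 0 0.2 3.5;0 0 0 0 0 0.3 3.5;0 0 0 0 0 0.3 3.5;0 0 0 0 0 0.3 3.5"

```text
time: 21.05
tool_pos: [591.2, 59.5, 29.1]
tcp_rot: [180.0, -0.0, 50.5]
ft_force: [-7.2, -0.0, 8.9]
finger_gap: 41.2
```

Emit:
apply_moves --targets "0 0 0 0 0 -0.1 6.5;0 0 0 0 0 -0.1 6.5;0 0 0 0 0 -0.1 6.5;0 0 0 0 0 -1 6.5;0 0 0 0 0 -5 6.5"

```text
time: 21.55
tool_pos: [586.8, 59.4, 73.2]
tcp_rot: [-179.6, 0.4, 50.5]
ft_force: [-0.1, -0.7, -1.0]
finger_gap: 64.9
```

Emit:
apply_moves --targets "0 0 0 0 0 -5 6.5;0 0 0 0 0 -10 8.5;0 0 0.14 -2 1 -12 8.5;0 0 0.28 -6 3 -12 8.5;0 0 0.42 -10 5 -12 8.5"

```text
time: 22.05
tool_pos: [566.5, -50.1, 200.0]
tcp_rot: [179.9, -0.2, 26.2]
ft_force: [0.8, -0.1, -0.7]
finger_gap: 85.0
```

Run:
```python
from h import *
save("wrist","w12.png")
for q in ("signal_lamp","square_nest"):
    print(q,[(np.round(d["at"]),round(d["confidence"],2),pt("wrist",d["at"],12).round()) for d in place_of("wrist",q)])
go(470,-400,190,-46)
```

```text
signal_lamp [(array([ 98., 342.]), 0.9, array([585.,  54.,  12.])), (array([274., 165.]), 0.7, array([ 495., -204.,   12.]))]
square_nest []
turn [ 0.00e+00 -1.00e-03  1.26e+00] shift cm [-23.93  27.03   0.85] | pos [565.6 -51.8 198.4] rot [180.   -0.   26.2] t 22.2
```

Emit:
apply_moves --targets "0 0 0.14 -3 3.2 0 8.5;0 0 0.28 -6 6.6 0 8.5;0 0 0.42 -9 10 0 8.5;0 0 0.56 -12 13.4 0 8.5;0 0 0.7 -15 16.8 0 8.5"

```text
time: 22.7
tool_pos: [506.3, -267.2, 198.0]
tcp_rot: [-180.0, -0.0, -13.9]
ft_force: [0.7, -1.1, -1.1]
finger_gap: 84.6
```

Run:
```python
from h import *
go(470,-400,190,-46)
```

```text
turn [-0.    -0.     0.561] shift cm [-0.34 13.77  0.8 ] | pos [ 506.3 -267.2  198. ] rot [-180.    -0.   -13.9] t 22.7
```

Emit:
apply_moves --targets "0 0 0.14 -0.1 3.8 0 8.5;0 0 0.28 -0.2 7.6 0 8.5;0 0 0.42 -0.3 11 0 8.5;0 0 0.56 -0.3 13 1 8.5;0 0 0.56 -0.3 13.8 1 8.5"

```text
time: 23.2
tool_pos: [470.1, -400.6, 186.3]
tcp_rot: [-180.0, 0.1, -45.9]
ft_force: [0.1, 0.3, -0.5]
finger_gap: 85.0
```

Emit:
apply_moves --targets "0 0 0 0 0 0 8.5;0 0 0 0 0 0 8.5;0 0 0 0 0 0 8.5;0 0 0 0 0 0 8.5;0 0 0 0 0 0 8.5"

```text
time: 23.7
tool_pos: [471.2, -399.4, 188.0]
tcp_rot: [-180.0, -0.0, -45.7]
ft_force: [-0.5, -0.3, 0.2]
finger_gap: 85.1
```

Run:
```python
from h import *
im=save("wrist","w13.png")
for q in ("dosimeter",):
    for f in (place_of,recognise):print(q,[(np.round(d["at"]),round(d["confidence"],2),pt("wrist",d["at"],0).round()) for d in f("wrist",q)])
go(476,-418,10,-46)
```

```text
dosimeter [(array([195., 290.]), 0.71, array([ 475., -416.,    0.]))]
dosimeter [(array([199., 291.]), 0.58, array([ 473., -420.,    0.]))]
turn [-0.    -0.     0.005] shift cm [ 1.66  0.91 17.77] | pos [ 470.9 -399.7  187.7] rot [-180.    -0.   -45.7] t 23.85
```

View pics/w13.png

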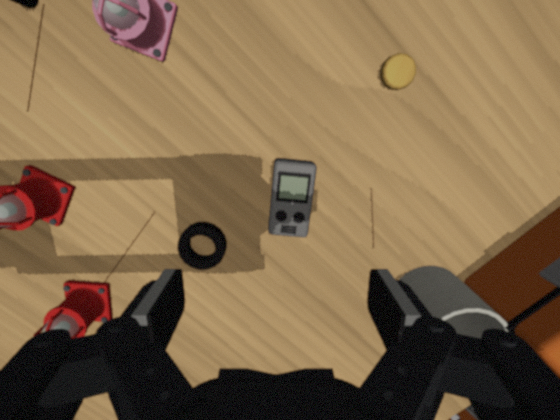

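The dosimeter shows the display and two keys. It is centred at (198,292) and leans about 4.6° from the jaw normal. The mug at right is far enough away.

Run:
```python
from h import *
p=pt("wrist",(198,292),24); print(p,px("wrist",[475,-416,0])); go(p[0],p[1],10,-50.3)
```

```text
[ 478.59228205 -415.21202461   24.        ] [194.96838658 289.02629372]
turn [-0.   -0.    0.08] shift cm [ 1.64  0.53 17.77] | pos [ 470.9 -399.7  187.7] rot [-180.    -0.   -45.7] t 23.85
```

Emit:
apply_moves --targets "0 0 0.08 1.6 0.6 4 7;0 0 0.08 1.6 0.6 8.5 7;0 0 0.08 1.6 0.6 12.5 7;0 0 0.08 1.6 0.6 15 7;0 0 0.08 1.6 0.6 16.2 7"

```text
time: 24.35
tool_pos: [475.8, -413.9, 21.9]
tcp_rot: [180.0, 0.3, -50.4]
ft_force: [-0.5, 0.7, -0.3]
finger_gap: 70.2
```

Emit:
apply_moves --targets "0 0 0 0 0 0.5 7;0 0 0 0 0 1 7;0 0 0 0 0 1.5 7;0 0 0 0 0 1.5 7;0 0 0 0 0 1.5 7"

```text
time: 24.85
tool_pos: [478.0, -416.1, 11.6]
tcp_rot: [-180.0, -0.1, -50.4]
ft_force: [-0.9, -0.4, 0.4]
finger_gap: 69.9
```

Emit:
apply_moves --targets "0 0 0 0 0 0 3.8;0 0 0 0 0 0 3.8;0 0 0 0 0 0 3.8;0 0 0 0 0 0 3.8;0 0 0 0 0 0 3.8" --force 50

```text
time: 25.35
tool_pos: [478.1, -416.1, 11.5]
tcp_rot: [-180.0, -0.1, -50.4]
ft_force: [0.4, -0.6, 5.2]
finger_gap: 40.9
```

Emit:
apply_moves --targets "0 0 0 0 0 -0.5 3.8;0 0 0 0 0 -1.5 3.8;0 0 0 0 0 -2.5 3.8;0 0 0 0 0 -3 3.8;0 0 0 0 0 -3 3.8"

```text
time: 25.85
tool_pos: [478.4, -416.4, 42.3]
tcp_rot: [-180.0, -0.1, -50.4]
ft_force: [-0.7, -0.2, -0.5]
finger_gap: 40.6
```

Emit:
apply_moves --targets "0 0 0 0 0 -4 3.8;0 0 0 0 0 -8 3.8;0 0 0.1 -2 -1.7 -11 3.8;0 0 0.2 -5 -4.2 -11 3.8;0 0 0.3 -8.5 -7.2 -11 3.8"

```text
time: 26.35
tool_pos: [479.3, -304.6, 152.3]
tcp_rot: [-179.9, -0.2, -67.9]
ft_force: [1.5, 0.4, -1.8]
finger_gap: 40.6
```

Run:
```python
from h import *
print(sense()['finger_gap'],sense()['ft_force']);go(483,50,150,-85)
```

```text
40.60761445204138 [ 1.46435687  0.36335556 -1.75003819]
turn [-0.002 -0.003  0.298] shift cm [-32.71 -13.68   0.15] | pos [ 479.3 -304.6  152.3] rot [-179.9   -0.2  -67.9] t 26.35
```

Emit:
apply_moves --targets "0 0 0.1 -4 -1.7 0 3.8;0 0 0.2 -8 -3.4 0 3.8;0 0 0.3 -12 -5.1 0 3.8;0 0 0.3 -16 -6.8 0 3.8;0 0 0.3 -20 -8.4 0 3.8"

```text
time: 26.85
tool_pos: [479.7, -85.6, 150.5]
tcp_rot: [-180.0, 0.0, -84.8]
ft_force: [2.0, -0.1, -2.0]
finger_gap: 40.6
```

Run:
```python
from h import *
go(483,50,150,-85)
```

```text
turn [-0.     0.     0.004] shift cm [-13.47  -1.57   0.05] | pos [479.7 -85.6 150.5] rot [-180.     0.   -84.8] t 26.85
```

Emit:
apply_moves --targets "0 0 0 -4 -0.5 0 3.8;0 0 0 -8 -1 0 3.8;0 0 0 -11.5 -1.4 0 3.8;0 0 0 -13.5 -1.6 0 3.8;0 0 0 -13.5 -1.6 2 3.8"

```text
time: 27.35
tool_pos: [485.5, 51.3, 133.1]
tcp_rot: [-179.7, 0.0, -84.6]
ft_force: [0.2, 0.3, -1.2]
finger_gap: 40.2
```

Emit:
apply_moves --targets "0 0 0 0 0 3 3.8;0 0 0 0 0 6 3.8;0 0 0 0 0 8 3.8;0 0 0 0 0 8.5 3.8;0 0 0 0 0 8.5 3.8"

```text
time: 27.85
tool_pos: [482.8, 48.6, 44.9]
tcp_rot: [179.9, 0.0, -84.7]
ft_force: [-0.5, -0.9, -0.0]
finger_gap: 40.6
```

Run:
```python
from h import *
save("wrist","w14.png"); go(483,50,24,-85)
```

```text
turn [-0.    -0.     0.004] shift cm [-0.15  0.07  2.21] | pos [483.9  48.5  46.1] rot [-180.    -0.   -84.7] t 27.9
```

View pics/w14.png

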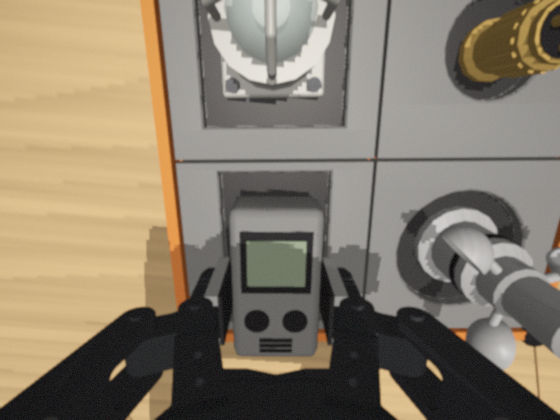

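Run:
```python
from h import *
print(pt("wrist",(172,275),20),pt("wrist",(204,277),46-11.5+26)); go(483,50,24,-85)
```

```text
[529.83622803  53.56453425  20.        ] [523.81403901  52.11670337  60.5       ]
turn [-0.    -0.     0.004] shift cm [-0.15  0.07  2.21] | pos [483.9  48.5  46.1] rot [-180.    -0.   -84.7] t 27.9
```

Emit:
apply_moves --targets "0 0 0 -0.1 0.1 0.6 3.8;0 0 0 -0.1 0.1 1.1 3.8;0 0 0 -0.1 0.1 1.5 3.8;0 0 0 -0.1 0.1 1.8 3.8;0 0 0 -0.1 0.1 1.9 3.8"

```text
time: 28.4
tool_pos: [482.3, 49.5, 26.2]
tcp_rot: [180.0, 0.0, -84.7]
ft_force: [-0.1, 1.1, -1.7]
finger_gap: 40.9
```

Emit:
apply_moves --targets "0 0 0 0 0 0 3.8;0 0 0 0 0 0 3.8;0 0 0 0 0 0.1 3.8;0 0 0 0 0 0.2 3.8;0 0 0 0 0 0.2 3.8"

```text
time: 28.9
tool_pos: [482.4, 49.5, 24.5]
tcp_rot: [180.0, 0.0, -84.7]
ft_force: [0.1, 1.3, -0.9]
finger_gap: 40.6
```

Emit:
apply_moves --targets "0 0 0 0 0 0.05 3.8;0 0 0 0 0 0.1 3.8;0 0 0 0 0 0.15 3.8;0 0 0 0 0 0.15 3.8;0 0 0 0 0 0.15 3.8"

```text
time: 29.4
tool_pos: [482.6, 49.5, 23.4]
tcp_rot: [-180.0, -0.0, -84.7]
ft_force: [-3.1, -0.2, 4.9]
finger_gap: 40.7
```

Contact. I'm releasing it and retreating clear.

Emit:
apply_moves --targets "0 0 0 0 0 -0.05 5.5;0 0 0 0 0 -0.05 5.5;0 0 0 0 0 -0.05 5.5;0 0 0 0 0 -1 5.5;0 0 0 0 0 -4 5.5"

```text
time: 29.9
tool_pos: [479.8, 49.5, 61.0]
tcp_rot: [179.6, 0.0, -84.7]
ft_force: [-0.4, 0.1, 1.0]
finger_gap: 55.1
```

Emit:
apply_moves --targets "0 0 0 0 0 -5 5.5;0 0 0 0 0 -10 5.5;0 0 0 -2 -4 -12 5.5;0 0 0 -3 -9 -12 5.5;0 0 0 -3 -13 -12 5.5"

```text
time: 30.4
tool_pos: [612.1, 92.9, 186.3]
tcp_rot: [-179.7, 0.0, -84.7]
ft_force: [-0.6, 0.5, 1.3]
finger_gap: 54.6
```

Emit:
apply_moves --targets "0 0 0 0 0 0 5.5;0 0 0 0 0 0 5.5;0 0 0 0 0 0 5.5;0 0 0 0 0 0 5.5;0 0 0 0 0 0 5.5"

```text
time: 30.9
tool_pos: [608.8, 91.1, 184.2]
tcp_rot: [-179.9, -0.0, -84.7]
ft_force: [0.2, 0.8, -0.4]
finger_gap: 55.1
```

Run:
```python
from h import *
w=save("wrist","w15.png"); t=save("top","top2.png"); 
exp={"signal_lamp":(589,59),"contact_plug":(598,-46),"dosimeter":(483,50),"anemometer":(492,-55)}
for q,e in exp.items():
    for c in("top","wrist"): print(q,e,c,[(round(d["confidence"],2),pt(c,d["at"],12).round()[:2]) for d in place_of(c,q)][:3])
a=cv2.resize(t[95:245,80:340,::-1],(800,462),interpolation=2); b=cv2.resize(w[:,:,::-1],(400,300))
s=save("scene","scene2.png"); b2=cv2.resize(s[150:400,150:450,::-1],(400,300))
cv2.imwrite('pics/fin.png',cv2.resize(np.vstack([a,np.hstack([b,b2])]),(630,600)))
print(sense()['tool_pos'],sense()['ft_force'])
```

```text
signal_lamp (589, 59) top [(0.77, array([ 228., -334.])), (0.72, array([ 485., -203.])), (0.59, array([ 299., -225.]))]
signal_lamp (589, 59) wrist [(0.73, array([595.,  62.])), (0.58, array([ 507., -192.]))]
contact_plug (598, -46) top [(0.52, array([594., -42.]))]
contact_plug (598, -46) wrist [(0.68, array([598., -45.])), (0.3, array([497., -48.]))]
dosimeter (483, 50) top []
dosimeter (483, 50) wrist [(0.9, array([481.,  52.]))]
anemometer (492, -55) top [(0.82, array([495., -59.]))]
anemometer (492, -55) wrist [(0.96, array([496., -56.]))]
[609.20896837  91.28205374 183.02778492] [-0.05119295 -0.25330528 -0.20920916]
```

The final positions agree with the nests to within about 7 mm, so I'm handing in.

```bash
python3 -c "
from h import *
print([(round(d['confidence'],2),pt('top',d['at'],0).round()) for q in ('damaged_head','battery_pack') for d in place_of('top',q)]); print(hand_in())"
```

```text
[]
the job is handed in; nothing more can be done
None
```

All four instruments are in their own recesses and the job is handed in, at about 31 s of the 115 s allowed. `hand_in()` gives no verdict, so I can't confirm the result beyond the checks below.

- **Placing:** I lowered the plug, the three-cup anemometer head, the signal lamp and the dosimeter until the wrist force showed floor contact. Then I opened the fingers and withdrew. The plug met the floor a little hard, at up to 35 N on the wrist, and I eased it off before releasing.
- **Position:** after the retreat, the wrist-camera network put each object within about 7 mm of its nest centre, against the 17 mm limit.
- **Upright and flat:** in close-up pictures the plug, anemometer and lamp stood upright in their recesses. I last saw the dosimeter aligned over its recess before it went down, so its final pose rests on the contact force and the network position of about (481,52), against a nest centre of (483,50).

Three checks failed or were missing:
- **Final picture:** I couldn't view it because the 16-picture limit was used up.
- **Top camera:** its network missed the dosimeter and gave no hit for the lamp in the case. It had the plug and anemometer in the right places.
- **Damaged head and battery pack:** a last query for both found nothing. The arm never went down near either of them, apart from lifting the plug about 90 mm or more away, with no unexpected force there.

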